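# Seat a tooth die and hold the inspection mirror at the pointer

## Robot

A 6-joint arm with a two-finger parallel gripper is mounted at the origin on the work surface. World frame = base frame: x ahead of the robot, y to its left, z up, the work surface at z = 0. Lengths are in m, angles in rad, forces in N, time in s.
With the tool pointing down it reaches from about 0.3 to 0.825 m from the base axis. Payload 5.4 kg.
Tool frame: the origin (TCP) lies at the centre of the arm's flange, where the gripper is bolted on; the fingertips stand 190 mm ahead of it and the grasp point (between the pads) lies 171 mm ahead of it; z points along the fingers, y is the line along which they close (so a half turn about z gives the same grasp; the last joint's range is limited). The gripper opens to 92 mm and grips with 3 to 60 N. Pads are 20 mm wide; open, the fingers measure 128 mm over their backs; the gripper's body (75 mm by 189 mm) begins 69 mm behind the grasp point.
Start: joints at [1.083, 0.158, 1.597, -0, 1.386, -0.21], TCP at [0.158, 0.553, 0.405] pointing down, gripper open.
Joint ranges: [-2.91, 2.91], [-0.94, 2.29], [0.18, 2.7], [-1.29, 4.43], [0.17, 2.64], [-3, 3]. Speed limits (rad/s): [2.57, 2.57, 3.14, 3.14, 3.14, 3.14].

## Interface

Orientations are given as a unit quaternion [x, y, z, w].
In Python, from station import bot gives the robot as it stands. The module is installed in compiled form; this text tells all that it offers.
- The arm moves only by the tool move_arm, never from a script. Its arguments are lists of equal length, an entry for each row: "linear": the shift along the world's x, y, z in cm, a list of three; "yaw": the turn about the world's z in degrees. A call has 1 to 10 rows; each row shifts and turns the commanded pose from where the row before left it; what a row does not reach is not made up. A row lasts 1/8 s, in which the tool goes at most 62.5 mm and 10.7 degrees, less where a joint would pass 70% of its speed; a pose out of reach is approached as far as the arm can. A call is refused whole if a number of a shift passes 6.25 or a number of a turn 10.7, either way. A call with a gripper value outside its range is refused whole. "gripper" is the finger opening in cm, from 0 to 9.19, set as the call begins (left out, the last holds). The fingers move at their own pace and stop on an object; "force" is the grip in N (left out, the last holds). Time passes only in rows, so rows that do not move let the fingers close. It gives the time, the measured TCP pose, the force, the opening and the grip force at its end, in the units of the state.
- bot.observe(): the state, without advancing time (a new reading comes with each control period).
- bot.grab_frame(name): name is "scene" or "top"; returns the picture (480x640x3 uint8, red, green, blue); there is no depth.
- bot.get_calibration(name): a dict with "fx", "fy", "cx", "cy" (pixels), "camera_from_world" (4x4, takes a point from world to camera coordinates). Camera axes: x right, y up, looking along -z (the intrinsics and any distortion apply to the point x, -y, -z); pixel columns grow to the right and rows downward; lengths in m; the calibration is good to about 2 mm. A picture is of the moment at which its call begins. get_calibration takes no time and is no camera call.
- bot.close_job(): hands the job in; it is judged then, once.
The state is a dict: "clock": time; "joint_pos": joint angles; "qvel": joint speeds; "joint_efforts": joint torques, N m; "position": TCP position; "ee_rot": TCP orientation; "wrist_force": force on the tool from outside, world axes, zero at the start; "ft_torque": the same for the moment, N m; "gripper_width": finger opening in m; "gripper_force": force on a finger pad.
Only numpy, scipy, OpenCV 4.12 (cv2) and the standard library are available. Lean on these libraries where they do the work, as an engineer would, in place of code of your own. Each camera call takes 0.05 s, during which the arm holds its last target. There are 200 camera calls.

## Task

Take the molar die (the broadest of the three tooth dies) out of the pocket tray and stand it upright, fully home, in the socket of the mirror stand, and let go of it. Then swing the hinged mirror up (it has a side rod to grip) until it is at the same angle as the stand's pointer arm, and finish the program while still holding it there: it drops back if let go. Leave the pointer, the other two dies and the battery pack where they are.

Things in the scene. Friction and masses are not known exactly. Their poses are not given: they have to be found in the camera images.
- molar: Molar die, loose, about 14 g, upright in any one of the tray's pockets. Round plug 12 mm across, 24 mm tall, bevelled foot; on it the white crown, a round drum 15 mm across from 24 to 35 mm height, four small cusps on top, 37.5 mm in all. Origin: centre of the foot, z up the axis. The crown is round: grip it from any side.
- premolar: Another die to be left alone: the same 12 mm plug with a narrow pointed conical crown 10 mm across, 36 mm in all. Origin at the centre of the foot. In another pocket of the tray.
- incisor: Another die to be left alone: the same 12 mm plug with a thin blade crown (10 mm by 4 mm), 37 mm in all. Origin at the centre of the foot. In another pocket of the tray.
- tray: Pocket tray, fixed: dark steel bar 70 mm (its x) by 170 mm (its y), 12 mm high, with three round pockets along its y at -55, 0, +55 mm, 17 mm across, 8 mm deep (floors 4 mm above the table). Origin: centre of its underside. The dies stand about 28 mm proud of its top. Turned up to 23 degrees. Fingers closing along its x clear the neighbours.
- stand: Mirror stand, fixed. Origin on the table under the middle of the hinge axis; y along that axis, x towards the lowered mirror's free edge; turned up to 20 degrees. Base plate 10 mm high, x -85..130, y -65..85 mm; socket block at its -x end; hinge posts 54 mm high at x 0, y -56 and 56 mm; the pointer on its +y side.
- socket (a point): Centre of the floor of the socket for the molar die: 12 mm above the table, at x -55, y 0 mm of the stand, axes as the stand's. Round hole 17 mm across, small bevel, 8 mm deep, in a dark steel block 40 mm square, its top 20 mm above the table. Fingers closing along the stand's y clear the mirror and hinge.
- hinge (a point): Middle of the mirror's hinge axis, 45 mm above the table, over the stand's origin. Axes as the stand's; the hinge axis is its y.
- mirror: Hinged mirror, about 0.25 kg: plate 96 mm along the hinge, 5 mm thick, dark steel frame with a glass face. Origin at hinge; x from the hinge to the free edge (116 mm off), y along the hinge. Starts down, x level; raised, the free edge goes up and back towards the socket. Swings freely up to 86 degrees and falls back by itself from anywhere.
- rod (a point): Middle of the mirror's handle: a round steel rod 10 mm thick, parallel to the hinge, sticking out 63 mm from the mirror's -y side. At x 105, y -83, z 0 mm of the mirror; 45 mm above the bare table when down. Gripped from above with fingers closing along the stand's x, it can turn between the pads as the mirror swings: the gripper can stay pointing down.
- pointer: Pointer arm: flat steel arm 10 mm high with a 20 mm round knob at its end, on a stiff pivot on the mirror's hinge axis at the stand's y +68 mm (the side away from the rod). x points from the hinge axis along the arm. It is set somewhere between 34 and 63 degrees above level, the angle the mirror needs. Must not be shifted.
- pointer_knob (a point): Centre of the pointer's end knob, 105 mm from the hinge axis: when the mirror stands right, the rod and this knob are at the same height and the same distance from the hinge.
- pack: White battery pack of a headlight, 60 by 95 by 26 mm, lying beyond the work. Origin at the centre of its underside. Leave alone.
Things that resemble listed ones, but are neither listed nor needed, are in the scene too. What is shaped like the tray but orange or turquoise is not meant.

How it is judged:
By the outcome, as a careful person would: the job done as asked, in the order asked, and still so for the second after the job is handed in, while the arm keeps its last pose, push and grip.
It also fails if it takes over 61 s, if anything falls off the work surface, if the arm or the gripper's body presses on something with over 40 N, if the wrist force passes 120 N, or if a joint passes its speed limit or range.

## Working session

There is one attempt and no reset: what is moved stays moved. The work goes in short steps, Python scripts to look and compute and a tool call to move; the robot and the scene stay as the last step left them, time stands still between calls to the robot, and variables do not carry over. Pictures are saved under pics/ and viewed, at most 10 in all, crops included, and the job is handed in when it is done.

Besides the shell and the picture viewer there is one more tool, called after "Call:" as a command line: name --pt "numbers of a row" for each row, then --argument value for the rest. move_arm: Moves the arm, as the interface text tells. Its arguments: {"type":"object","properties":{"linear":{"type":"array"},"yaw":{"type":"array"},"gripper":{"type":"number"},"force":{"type":"number"}},"required":["linear","yaw"]}

```bash
mkdir -p pics; cat > h.py <<'E'
import numpy as np, cv2
from station import bot
def grab(n,f=None):
    im=bot.grab_frame(n)
    if f: cv2.imwrite('pics/'+f,cv2.cvtColor(im,cv2.COLOR_RGB2BGR))
    return im
def ray(n,u,v):
    c=bot.get_calibration(n);T=np.array(c["camera_from_world"]);R=T[:3,:3];o=-R.T@T[:3,3]
    d=R.T@np.array([(u-c["cx"])/c["fx"],-(v-c["cy"])/c["fy"],-1.]);return o,d/np.linalg.norm(d)
def onz(n,u,v,z):
    o,d=ray(n,u,v);return o+d*(z-o[2])/d[2]
def tri(uvs):
    A=np.zeros((3,3));b=np.zeros(3);L=[]
    for n,u,v in uvs:
        o,d=ray(n,u,v);P=np.eye(3)-np.outer(d,d);A+=P;b+=P@o;L.append((o,d,P))
    x=np.linalg.solve(A,b);return x,[np.linalg.norm(P@(x-o)) for o,d,P in L]
def proj(n,p):
    c=bot.get_calibration(n);q=np.array(c["camera_from_world"])@np.append(p,1)
    return c["cx"]+c["fx"]*q[0]/-q[2], c["cy"]+c["fy"]*-q[1]/-q[2]
E
python3 - <<'E'
from h import *
for n in("scene","top"):
    grab(n,n+"0.png");c=bot.get_calibration(n);print({k:v for k,v in c.items() if k!="camera_from_world"});print(ray(n,320,240))
s=bot.observe();print(s["position"],s["ee_rot"],s["gripper_width"],s["clock"])
E
```

```text
{'fx': 530.9217077298987, 'fy': 530.9217077298987, 'cx': 320.16602168021063, 'cy': 242.8190889443514}
(array([1.17638592, 0.54175141, 0.56231525]), array([-0.67871719, -0.51168279, -0.52680518]))
{'fx': 474.77812894306464, 'fy': 474.77812894306464, 'cx': 320.3076559391531, 'cy': 231.02114858795267}
(array([0.36760448, 0.05631061, 0.95971584]), array([ 0.14502133,  0.0072351 , -0.98940208]))
[0.15758196 0.55273525 0.40384451] [ 1.38451949e-01  9.90368813e-01 -7.68978704e-04 -2.84715360e-04] 0.09180048027235874 0.1
```

View pics/scene0.png

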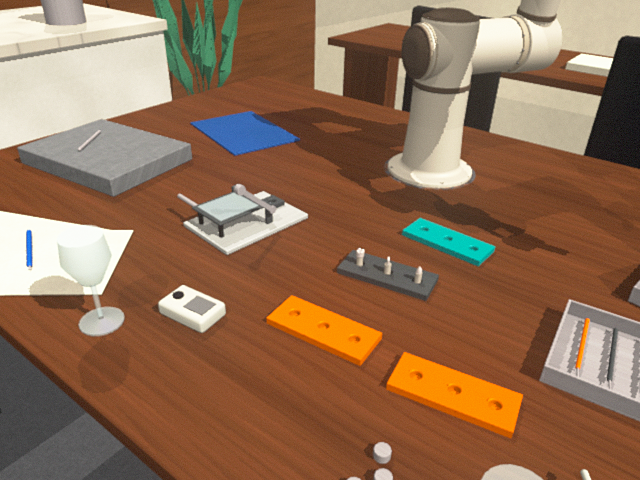

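View pics/top0.png

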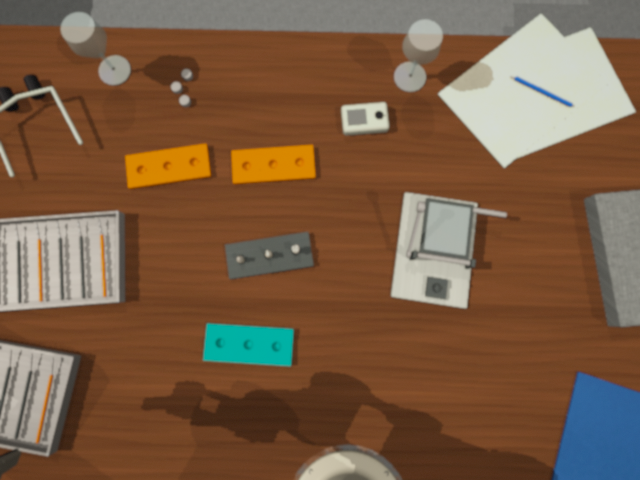

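The top view shows the dark tray at about (269,255), with dies at (240,258), (268,253) and (296,248). The stand is at (435,250), with the socket at (437,287), rod at (490,212) and knob at (422,207). In the scene view the dies are at (360,257), (388,266) and (419,275), and the rod is at (188,202).

Things that could be mistaken for the molar:
- the three dies in the dark tray
- the loose white caps at top (187,73), (176,87) and (184,100)

The die at top (296,248) / scene (360,257) looks broadest. I'll check it with a crop.

```bash
python3 - <<'E'
import cv2,numpy as np
s=cv2.imread('pics/scene0.png');t=cv2.imread('pics/top0.png')
a=cv2.resize(s[235:305,330:450],(800,467),interpolation=cv2.INTER_CUBIC)[:290]
a=cv2.resize(s[240:290,340:440],(600,300),interpolation=cv2.INTER_CUBIC)
b=cv2.resize(t[225:285,220:320],(500,300),interpolation=cv2.INTER_CUBIC)
c=np.vstack([a,cv2.copyMakeBorder(b,0,0,0,100,0)])
cv2.imwrite('pics/c1.png',c)
d=cv2.resize(s[175:255,170:315],(725,400),interpolation=cv2.INTER_CUBIC)
cv2.imwrite('pics/c2.png',d)
d=cv2.resize(t[185:315,385:515],(600,600),interpolation=cv2.INTER_CUBIC)
cv2.imwrite('pics/c3.png',d)
E
```

```text
(no output)
```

View pics/c1.png

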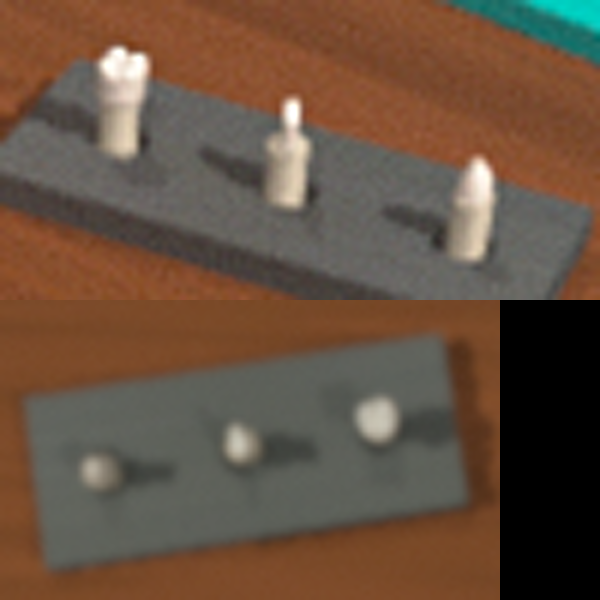

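View pics/c2.png

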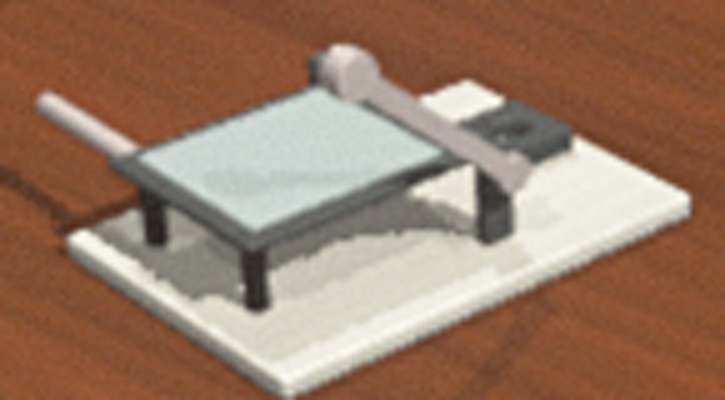

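View pics/c3.png

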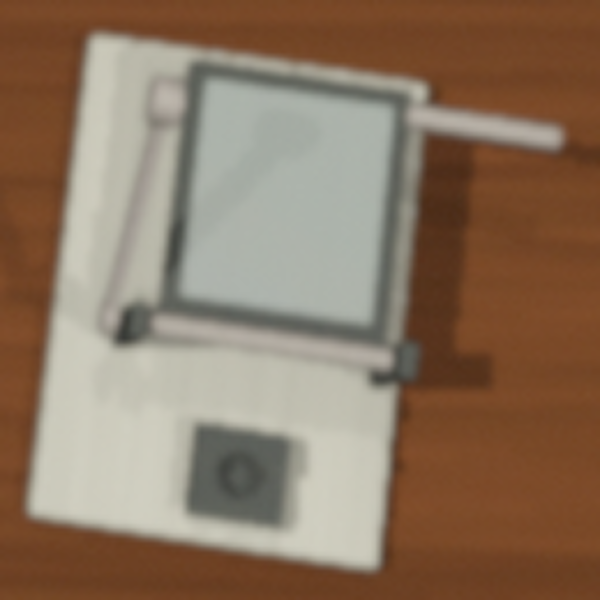

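Molar confirmed: it is the four-cusped die at top (295.6,249) / scene (360.6,252.5). The stand crops give the socket block at top crop (240,474), the knob at top crop (166,100) and scene crop (350,72), and the rod tip at top crop (563,138).

```bash
python3 - <<'E'
from h import *
t=cv2.imread('pics/top0.png');s=cv2.imread('pics/scene0.png')
def pose(img,lo,hi,roi,cam,z,nm):
    m=cv2.inRange(cv2.cvtColor(img,cv2.COLOR_BGR2HSV),lo,hi);x,y,X,Y=roi;k=np.zeros_like(m);k[y:Y,x:X]=m[y:Y,x:X]
    k=cv2.morphologyEx(k,cv2.MORPH_OPEN,np.ones((3,3)))
    c=max(cv2.findContours(k,0,2)[0],key=cv2.contourArea)
    W=np.array([onz(cam,*p,z)[:2] for p in c.reshape(-1,2).astype(float)])*1000
    r=cv2.minAreaRect(cv2.convexHull(W.astype(np.float32)));print(nm,r);return r
pose(t,(0,0,40),(180,90,140),(220,225,320,285),"top",.012,"tray")
pose(t,(0,0,40),(180,90,120),(418,270,455,302),"top",.02,"block")
pose(t,(10,0,140),(180,75,255),(385,185,480,315),"top",.01,"base")
q=lambda u,v,S,x,y:((u+.5)/S-.5+x,(v+.5)/S-.5+y)
S=600/130
co=[onz("top",*q(u,v,S,385,185),.01) for u,v in((92,33),(430,83),(380,570),(28,515))]
for a,b in((0,1),(1,2),(2,3),(3,0)):
    d=co[b]-co[a];print(np.linalg.norm(d),np.degrees(np.arctan2(d[1],d[0])))
print("corners",np.round(co,4))
print("block",onz("top",*q(240,474,S,385,185),.02))
print("rod tip, base",onz("top",*q(563,138,S,385,185),.045),onz("top",*q(410,115,S,385,185),.045))
kt=q(166,100,S,385,185);ks=q(350,72,5,170,175)
print("knob",tri([("top",*kt),("scene",*ks)]))
# molar
for cam,img,roi in(("top",t,(280,238,312,262)),("scene",s,(350,243,372,262))):
    x,y,X,Y=roi;g=img[y:Y,x:X].min(2);m=(g>(135)).astype(np.uint8)
    M=cv2.moments(m,True);print(cam,M["m00"],M["m10"]/M["m00"]+x,M["m01"]/M["m00"]+y)
print("molar top z.032",onz("top",295.6,249,.032))
print("tri",tri([("top",295.6,249),("scene",360.6,252.5)]))
E
```

```text
tray ((473.7015380859375, 165.3163604736328), (71.60478210449219, 171.23316955566406), 10.302464485168457)
block ((416.7286376953125, -167.57778930664062), (39.711673736572266, 36.26507568359375), 82.25313568115234)
base ((494.984619140625, -167.62551879882812), (152.118896484375, 216.9227294921875), 82.61809539794922)
0.15084788879151725 -97.26818510248825
0.21563430499800182 172.67904791848375
0.15162803501039748 82.61670375889938
0.21533180558631718 -7.528528039430392
corners [[ 0.6113 -0.1079  0.01  ]
 [ 0.5922 -0.2575  0.01  ]
 [ 0.3783 -0.23    0.01  ]
 [ 0.3978 -0.0796  0.01  ]]
block [ 0.41712083 -0.16843458  0.02      ]
rod tip, base [ 0.5613802  -0.30170052  0.045     ] [ 0.56976083 -0.23701262  0.045     ]
knob (array([ 0.55683179, -0.11752708,  0.11738936]), [np.float64(0.0008733257164504826), np.float64(0.0008733257164504899)])
top 44.0 294.97727272727275 248.20454545454547
scene 79.0 360.3544303797468 253.8227848101266
molar top z.032 [0.48448145 0.11065771 0.032     ]
tri (array([0.48357739, 0.11148862, 0.0344653 ]), [np.float64(0.001141564046812371), np.float64(0.0011415640468122848)])
```

Call:
move_arm --pt "3.26 -4.41 0" --pt "3.26 -4.41 0" --pt "3.26 -4.41 0" --pt "3.26 -4.41 0" --pt "3.26 -4.41 0" --pt "3.26 -4.41 0" --pt "3.26 -4.41 0" --pt "3.26 -4.41 0" --pt "3.26 -4.41 0" --pt "3.26 -4.41 0" --yaw '[-6.4,-6.4,-6.4,-6.4,-6.4,-6.4,-6.4,-6.4,-6.4,-6.4]' --gripper 5 --force 15

```text
clock: 1.35
position: [0.4844, 0.1103, 0.4044]
ee_rot: [0.644, 0.765, -0.0, -0.0]
wrist_force: [0.7, 0.0, 0.8]
gripper_width: 0.0502
gripper_force: 0.0
```

Call:
move_arm --pt "0 0 -5" --pt "0 0 -5" --pt "0 0 0" --pt "0 0 0" --yaw '[0,0,0,0]'

```text
clock: 1.85
position: [0.4843, 0.1121, 0.3064]
ee_rot: [0.642, 0.767, 0.001, 0.001]
wrist_force: [0.4, 0.5, -0.2]
gripper_width: 0.0501
gripper_force: 0.0
```

Call:
move_arm --pt "0 0 -4" --pt "0 0 -3" --pt "0 0 -2" --pt "0 0 -1" --pt "0 0 0" --yaw '[0,0,0,0,0]'

```text
clock: 2.48
position: [0.4844, 0.1121, 0.2059]
ee_rot: [0.642, 0.767, 0.001, 0.001]
wrist_force: [0.4, -0.4, 0.2]
gripper_width: 0.0499
gripper_force: 0.0
```

```bash
python3 - <<'E'
from h import *
s=grab("scene");cv2.imwrite('pics/g1.png',cv2.cvtColor(cv2.resize(s[150:320,290:500],(735,595),interpolation=cv2.INTER_CUBIC),cv2.COLOR_RGB2BGR))
o=bot.observe();print(o["position"],o["wrist_force"])
E
```

```text
[0.48456304 0.11202556 0.20616771] [-0.06070688 -0.13532436  1.26215863]
```

View pics/g1.png

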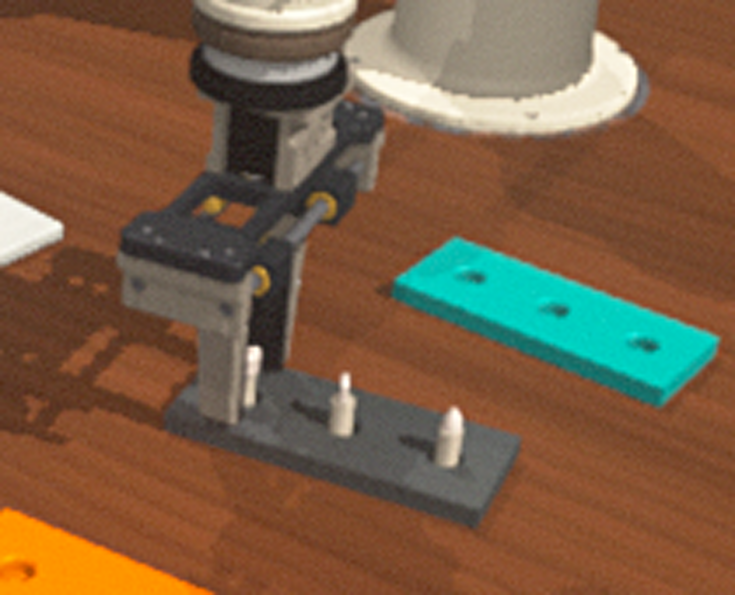

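The molar (crop 252,370) stands between the fingers, and its neighbours are clear. I'll close on it and lift.

Call:
move_arm --pt "0 0 0" --pt "0 0 0" --pt "0 0 0" --pt "0 0 0" --pt "0 0 0" --pt "0 0 0" --pt "0 0 0" --pt "0 0 0" --yaw '[0,0,0,0,0,0,0,0]' --gripper 0 --force 15

```text
clock: 3.52
position: [0.4838, 0.1119, 0.2048]
ee_rot: [0.642, 0.767, 0.0, 0.0]
wrist_force: [-0.5, 0.2, 1.6]
gripper_width: 0.0141
gripper_force: 15.0
```

Call:
move_arm --pt "0 0 1" --pt "0 0 2" --pt "0 0 3" --pt "0 0 4" --pt "0 0 4" --pt "0 0 0" --yaw '[0,0,0,0,0,0]'

```text
clock: 4.28
position: [0.4849, 0.112, 0.3489]
ee_rot: [0.642, 0.767, 0.003, 0.003]
wrist_force: [0.4, 0.1, -0.5]
gripper_width: 0.014
gripper_force: 15.0
```

Call:
move_arm --pt "-0.84 -3.5 0" --pt "-0.84 -3.5 0" --pt "-0.84 -3.5 0" --pt "-0.84 -3.5 0" --pt "-0.84 -3.5 0" --pt "-0.84 -3.5 0" --pt "-0.84 -3.5 0" --pt "-0.84 -3.5 0" --pt "0 0 0" --pt "0 0 0" --yaw '[9.05,9.05,9.05,9.05,9.05,9.05,9.05,9.05,0,0]'

```text
clock: 5.52
position: [0.4163, -0.1674, 0.3439]
ee_rot: [0.066, 0.998, 0.001, -0.001]
wrist_force: [0.3, -0.1, 0.3]
gripper_width: 0.014
gripper_force: 15.0
```

Call:
move_arm --pt "0 0 -4" --pt "0 0 -4" --pt "0 0 -2.5" --pt "0 0 0" --pt "0 0 0" --yaw '[0,0,0,0,0]'

```text
clock: 6.15
position: [0.4171, -0.1678, 0.2407]
ee_rot: [0.065, 0.998, -0.0, 0.001]
wrist_force: [-0.1, -0.0, 0.4]
gripper_width: 0.0141
gripper_force: 15.0
```

```bash
python3 - <<'E'
from h import *
s=grab("scene");o=bot.observe();p=np.array(o["position"]);print(p,o["ee_rot"])
foot=p-[0,0,.202]
for n in ("scene",): print("expected foot",proj(n,foot),"socket top",proj(n,[.417,-.1685,.02]))
cv2.imwrite('pics/g2.png',cv2.cvtColor(cv2.resize(s[120:250,170:330],(720,585),interpolation=cv2.INTER_CUBIC),cv2.COLOR_RGB2BGR))
E
```

```text
[ 0.41720244 -0.1680346   0.24107203] [ 6.53606427e-02  9.97860942e-01 -6.55189437e-04  1.04766681e-03]
expected foot (np.float64(270.7049500640278), np.float64(192.8047598837667)) socket top (np.float64(270.845428122429), np.float64(200.51325566189166))
```

View pics/g2.png

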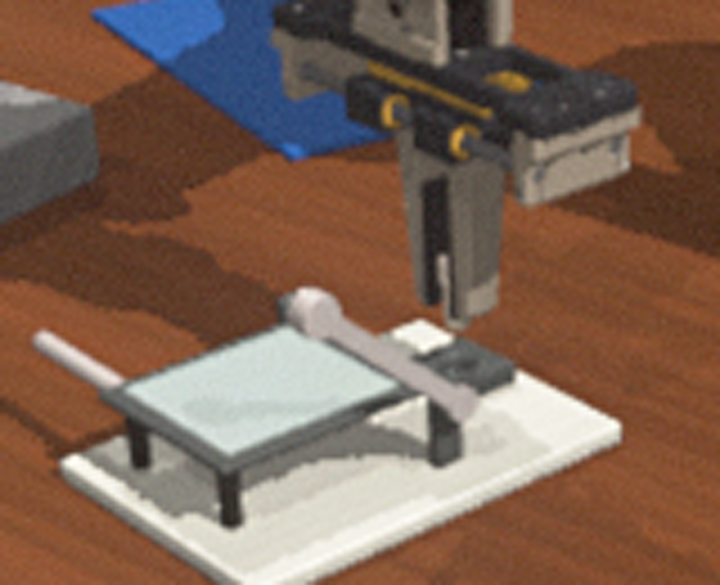

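```bash
python3 - <<'E'
from h import *
t=np.radians(-7.4);ex=np.array([np.cos(t),np.sin(t),0]);ey=np.array([-ex[1],ex[0],0]);O=np.array([.4713,-.1757,0])
S=O-.055*ex;print(S)
for a in(-1,1):
  for b in(-1,1):
    P=S+.02*(a*ex+b*ey)+[0,0,.02]
    u,v=proj("scene",P);print(a,b,"c2 px",(u-170)*5+2,(v-175)*5+2)
for x in(-.085,.13):
  for y in (-.065,.085):
    u,v=proj("scene",O+x*ex+y*ey+[0,0,.01]);print(x,y,"c2",(u-170)*5+2,(v-175)*5+2)
s=cv2.imread('pics/scene0.png')
cv2.imwrite('pics/c4.png',cv2.resize(s[185:225,250:300],(750,600),interpolation=cv2.INTER_CUBIC))
u,v=proj("scene",S+[0,0,.02]);print("exp hole c4",(u-250+.5)*15,(v-185+.5)*15)
E
```

```text
[ 0.41675809 -0.16861624  0.        ]
-1 -1 c2 px 511.5783740442448 99.98445138587851
-1 1 c2 px 570.9183185051849 130.67344340221607
1 -1 c2 px 441.8587231595377 127.90845353564433
1 1 c2 px 501.0098126216432 159.82969993877856
-0.085 -0.065 c2 465.28731619605577 79.94939892785635
-0.085 0.085 c2 689.5060891005669 196.21440400470885
0.13 -0.065 c2 61.82243230862011 236.962944483799
0.13 0.085 c2 279.41577818421405 382.11162499891014
exp hole c4 320.70853820775056 239.37376612410887
```

View pics/c4.png

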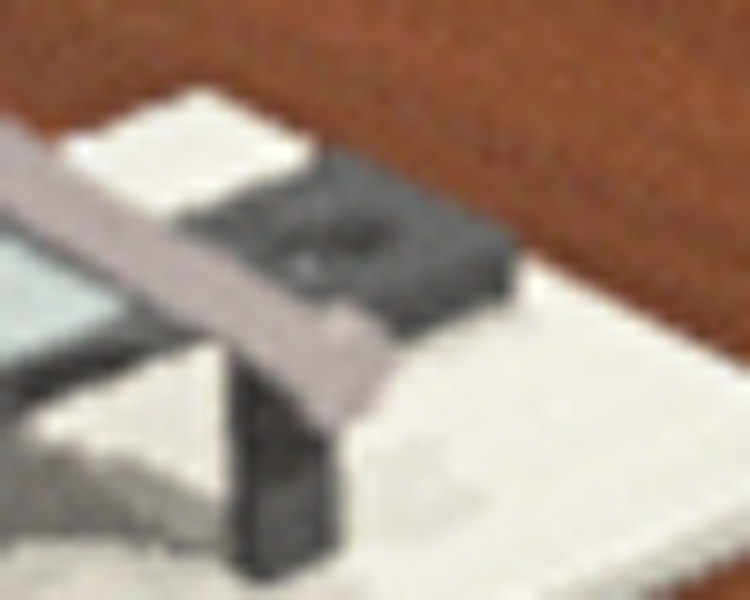

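Crop shows the hole at about (330,245), with the block corners where predicted, so the socket pose is confirmed. The molar foot in the last view also sits where expected. I'll lower it in.

Call:
move_arm --pt "0 0 -1" --pt "0 0 -0.7" --pt "0 0 -0.5" --pt "0 0 -0.4" --pt "0 0 -0.2" --pt "0 0 0" --yaw '[0,0,0,0,0,0]'

```text
clock: 6.95
position: [0.417, -0.1683, 0.2126]
ee_rot: [0.066, 0.998, -0.0, 0.001]
wrist_force: [-0.5, 2.5, 6.7]
gripper_width: 0.0141
gripper_force: 15.0
```

Call:
move_arm --pt "0 0 0" --pt "0 0 0" --pt "0 0 0" --pt "0 0 0" --pt "0 0 0" --yaw '[0,0,0,0,0]' --gripper 5

```text
clock: 7.58
position: [0.4165, -0.168, 0.2116]
ee_rot: [0.066, 0.998, 0.0, -0.0]
wrist_force: [0.3, 0.2, 0.0]
gripper_width: 0.0503
gripper_force: 0.0
```

Call:
move_arm --pt "0 0 1" --pt "0 0 2" --pt "0 0 3" --pt "0 0 4" --pt "0 0 4" --pt "0 0 0" --yaw '[0,0,0,0,0,0]'

```text
clock: 8.32
position: [0.4174, -0.1687, 0.3558]
ee_rot: [0.065, 0.998, -0.002, 0.003]
wrist_force: [0.6, -0.2, -0.1]
gripper_width: 0.05
gripper_force: 0.0
```

```bash
python3 - <<'E'
from h import *
s=grab("scene");o=bot.observe();print(o["position"],o["ee_rot"])
for z in(.012,.036,.0495): print(z,[(b-a+.5)*12 for a,b in zip((245,175),proj("scene",[.4168,-.1686,z]))])
cv2.imwrite('pics/g3.png',cv2.cvtColor(cv2.resize(s[175:225,245:305],(720,600),interpolation=cv2.INTER_CUBIC),cv2.COLOR_RGB2BGR))
E
```

```text
[ 0.41682924 -0.16827615  0.3534778 ] [ 0.06551126  0.99784987 -0.00109129  0.00164806]
0.012 [np.float64(317.6526553572262), np.float64(350.3972678828658)]
0.036 [np.float64(314.10257328283683), np.float64(233.1703616711943)]
0.0495 [np.float64(312.07101099534225), np.float64(166.08634593607678)]
```

View pics/g3.png

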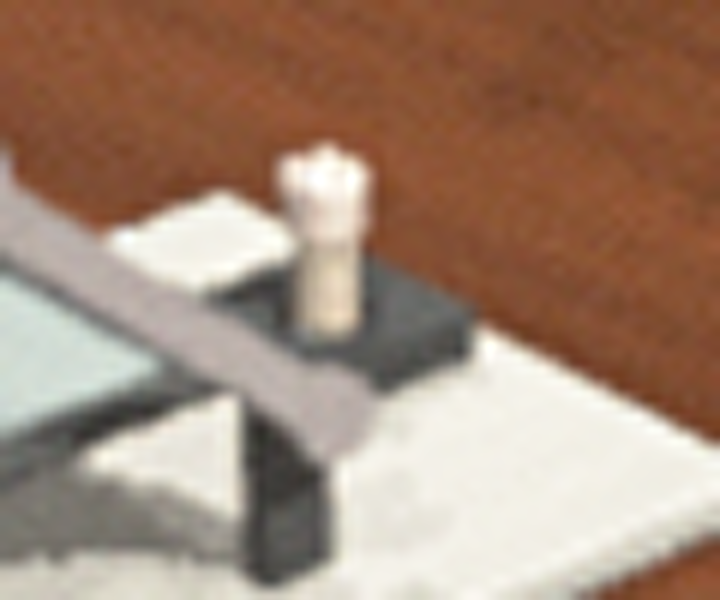

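The molar stands upright in the socket with its plug base at the block top (crop 330,335), so it is home. Next is the rod.

Call:
move_arm --pt "1.64 -1.14 0" --pt "1.64 -1.14 0" --pt "1.64 -1.14 0" --pt "1.64 -1.14 0" --pt "1.64 -1.14 0" --pt "1.64 -1.14 0" --pt "1.64 -1.14 0" --pt "1.64 -1.14 0" --pt "1.64 -1.14 0" --pt "0 0 0" --yaw '[-10,-10,-10,-10,-10,-10,-10,-10,-10,0]'

```text
clock: 9.62
position: [0.5641, -0.2709, 0.3497]
ee_rot: [0.752, 0.66, -0.0, -0.001]
wrist_force: [0.1, 0.2, -0.4]
gripper_width: 0.05
gripper_force: 0.0
```

Call:
move_arm --pt "0 0 -4" --pt "0 0 -4" --pt "0 0 -3" --pt "0 0 0" --pt "0 0 0" --yaw '[0,0,0,0,0]'

```text
clock: 10.25
position: [0.5642, -0.2707, 0.2428]
ee_rot: [0.751, 0.66, 0.0, 0.0]
wrist_force: [0.7, -0.4, 0.4]
gripper_width: 0.0503
gripper_force: 0.0
```

Call:
move_arm --pt "0.08 0 -1.3" --pt "0 0 -0.9" --pt "0 0 -0.4" --pt "0 0 0" --pt "0 0 0" --yaw '[0,0,0,0,0]'

```text
clock: 10.88
position: [0.565, -0.2708, 0.216]
ee_rot: [0.752, 0.659, 0.0, 0.0]
wrist_force: [-0.4, 0.3, -0.2]
gripper_width: 0.0498
gripper_force: 0.0
```

Call:
move_arm --pt "0 0 0" --pt "0 0 0" --pt "0 0 0" --pt "0 0 0" --pt "0 0 0" --pt "0 0 0" --pt "0 0 0" --pt "0 0 0" --yaw '[0,0,0,0,0,0,0,0]' --gripper 0 --force 20

```text
clock: 11.88
position: [0.565, -0.2707, 0.2157]
ee_rot: [0.752, 0.659, 0.0, 0.0]
wrist_force: [1.6, 0.0, -0.9]
gripper_width: 0.0092
gripper_force: 20.0
```

Call:
move_arm --pt "-0.029 0.004 0.787" --pt "-0.088 0.011 0.783" --pt "-0.146 0.019 0.774" --pt "-0.203 0.026 0.761" --pt "-0.259 0.034 0.743" --pt "-0.313 0.041 0.722" --pt "-0.366 0.048 0.696" --pt "-0.417 0.054 0.666" --pt "-0.465 0.06 0.633" --pt "-0.511 0.066 0.596" --yaw '[0,0,0,0,0,0,0,0,0,0]'

```text
clock: 13.12
position: [0.5376, -0.2671, 0.2892]
ee_rot: [0.752, 0.659, 0.001, 0.002]
wrist_force: [6.6, 1.1, 2.3]
gripper_width: 0.009
gripper_force: 20.0
```

Call:
move_arm --pt "0 0 0" --pt "0 0 0" --pt "0 0 0" --pt "0 0 0" --yaw '[0,0,0,0]'

```text
clock: 13.62
position: [0.5378, -0.2671, 0.289]
ee_rot: [0.752, 0.659, 0.001, 0.002]
wrist_force: [6.2, 0.8, 2.2]
gripper_width: 0.0089
gripper_force: 20.0
```

```bash
python3 - <<'E'
from h import *
s=grab("scene");t=grab("top");o=bot.observe();print(o["position"],o["wrist_force"],o["gripper_width"])
a=cv2.resize(s[150:250,170:310],(700,500),interpolation=cv2.INTER_CUBIC)
cv2.imwrite('pics/g4.png',cv2.cvtColor(a,cv2.COLOR_RGB2BGR))
g=np.array(o["position"])-[0,0,.171]
th=np.radians(-7.4);r=(g-[.4713,-.1757,.045])@[np.cos(th),np.sin(th),0];print(r,np.degrees(np.arctan2(g[2]-.045,r)))
E
```

```text
[ 0.53781861 -0.26708688  0.28895001] [7.82237007 1.25024875 2.56071269] 0.009474495453648639
0.07773481892172904 43.18125355058154
```

View pics/g4.png

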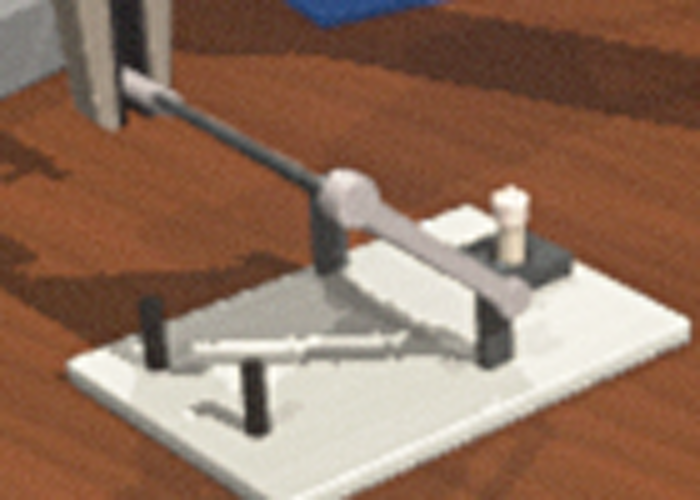

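The mirror is up and its free edge runs from crop (165,95) to (322,182), in line with the knob at (350,199). I'll check knob and rod numerically in the same view.

```bash
python3 - <<'E'
from h import *
th=np.radians(-7.4);ex=np.array([np.cos(th),np.sin(th),0]);ey=np.array([-ex[1],ex[0],0]);O=np.array([.4713,-.1757,.045])
z=np.array([0,0,1])
def P(r,y,a): a=np.radians(a);return O+ex*r*np.cos(a)+z*r*np.sin(a)+y*ey
c2=lambda p,n="scene":tuple(np.round([(b-a+.5)*5 for a,b in zip((170,150),proj(n,p))],1))
for a in(41,42,43,44,45): print(a,"knob",c2(P(.105,.068,a)),"rod tip",c2(P(.105,-.111,a)),"rod in",c2(P(.105,-.095,a)),"edge",c2(P(.116,-.048,a)),c2(P(.116,.04,a)))
print("pivot",c2(P(0,.068,0)),c2(P(0,.074,0)))
# arm / knob mask
s=cv2.cvtColor(cv2.imread('pics/g4.png'),cv2.COLOR_BGR2GRAY).astype(np.uint8)
b=cv2.GaussianBlur(s,(5,5),0)
c=cv2.HoughCircles(b[150:250,290:420],cv2.HOUGH_GRADIENT,1,50,param1=80,param2=10,minRadius=18,maxRadius=34);print(c)
# arm edges: across-arm profiles
for x in(400,430,460): 
    col=s[150:330,x].astype(int);d=np.diff(cv2.GaussianBlur(s,(7,7),0)[150:330,x].astype(int));print(x,150+np.argmax(d),150+np.argmin(d))
E
```

```text
41 knob (np.float64(343.5), np.float64(206.2)) rod tip (np.float64(78.4), np.float64(62.5)) rod in (np.float64(100.0), np.float64(74.2)) edge (np.float64(146.2), np.float64(99.0)) (np.float64(279.1), np.float64(171.0))
42 knob (np.float64(345.9), np.float64(201.9)) rod tip (np.float64(80.5), np.float64(58.7)) rod in (np.float64(102.1), np.float64(70.3)) edge (np.float64(148.7), np.float64(94.5)) (np.float64(281.7), np.float64(166.3))
43 knob (np.float64(348.3), np.float64(197.7)) rod tip (np.float64(82.7), np.float64(54.8)) rod in (np.float64(104.4), np.float64(66.5)) edge (np.float64(151.3), np.float64(90.1)) (np.float64(284.4), np.float64(161.6))
44 knob (np.float64(350.8), np.float64(193.5)) rod tip (np.float64(85.0), np.float64(51.0)) rod in (np.float64(106.7), np.float64(62.6)) edge (np.float64(153.9), np.float64(85.7)) (np.float64(287.2), np.float64(157.0))
45 knob (np.float64(353.4), np.float64(189.3)) rod tip (np.float64(87.3), np.float64(47.3)) rod in (np.float64(109.0), np.float64(58.8)) edge (np.float64(156.6), np.float64(81.4)) (np.float64(290.0), np.float64(152.4))
pivot (np.float64(510.4), np.float64(299.9)) (np.float64(520.0), np.float64(305.1))
[[[64.5 50.5 26.8]]]
400 249 310
430 218 325
460 207 243
```

```bash
python3 - <<'E'
from h import *
s=cv2.GaussianBlur(cv2.imread('pics/g4.png'),(5,5),0).astype(int)
th=np.radians(-7.4);ex=np.array([np.cos(th),np.sin(th),0]);ey=np.array([-ex[1],ex[0],0]);O=np.array([.4713,-.1757,.045]);z=np.array([0,0,1])
def c(r,y,h,a):
    a=np.radians(a);p=O+ex*(r*np.cos(a)-h*np.sin(a))+z*(r*np.sin(a)+h*np.cos(a))+y*ey
    return np.array([(b-q+.5)*5 for q,b in zip((170,150),proj("scene",p))])
def line(r,h,a,x):
    p,q=c(r,-.048,h,a),c(r,.048,h,a);return p[1]+(x-p[0])*(q-p)[1]/(q-p)[0]
for x in(200,230,260,290):
    y0=int(95+(x-165)*.56);col=s[y0-30:y0+30,x,2]  # red: wood vs dark
    w=col<85;i=np.where(w)[0]+y0-30
    print(x,i.min() if len(i) else None,i.max() if len(i) else None,col.min(), [tuple(np.round([line(.116,.0025,a,x),line(.116,-.0025,a,x)],1)) for a in(42.2,43.2,44.2)])
E
```

```text
200 119 127 66 [(np.float64(113.7), np.float64(128.3)), (np.float64(107.8), np.float64(122.4)), (np.float64(101.9), np.float64(116.5))]
230 137 144 65 [(np.float64(129.8), np.float64(144.5)), (np.float64(123.8), np.float64(138.6)), (np.float64(117.9), np.float64(132.6))]
260 153 163 60 [(np.float64(145.9), np.float64(160.8)), (np.float64(139.8), np.float64(154.7)), (np.float64(133.8), np.float64(148.7))]
290 171 180 57 [(np.float64(161.9), np.float64(177.1)), (np.float64(155.9), np.float64(170.9)), (np.float64(149.8), np.float64(164.8))]
```

```bash
python3 - <<'E'
from h import *
s=np.mean([grab("scene").astype(float) for _ in range(4)],0)
np.save('s.npy',s)
print("raw profiles: rod cols")
for x in range(196,204): print(x,[tuple(int(v) for v in s[y,x]) for y in range(163,176)])
print("edge col 215");print([(y,tuple(int(v) for v in s[y,215])) for y in range(170,186)])
P=[];Q=[]
for i in range(20):
    o=bot.observe();P.append(o["position"]);Q.append(o["clock"])
print(np.mean(P,0),np.std(P,0),Q[0],Q[-1])
th=np.radians(-7.4);ex=np.array([np.cos(th),np.sin(th),0]);ey=np.array([-ex[1],ex[0],0]);O=np.array([.4713,-.1757,.045])
for a in(42,43,44):
    r=np.radians(a);C=O+.105*(ex*np.cos(r)+np.array([0,0,np.sin(r)]))
    p,q=np.array(proj("scene",C-.08*ey)),np.array(proj("scene",C-.05*ey));print(a,p,q,[round(p[1]+(x-p[0])*(q-p)[1]/(q-p)[0],2) for x in range(196,204)])
E
```

```text
raw profiles: rod cols
196 [(63, 57, 57), (164, 155, 149), (212, 201, 193), (206, 192, 186), (176, 165, 159), (141, 132, 128), (95, 88, 86), (45, 45, 44), (51, 37, 33), (113, 67, 44), (143, 83, 51), (148, 85, 54), (143, 82, 49)]
197 [(40, 37, 37), (117, 108, 106), (196, 185, 178), (211, 198, 191), (192, 178, 173), (159, 151, 147), (121, 111, 111), (70, 67, 65), (40, 35, 35), (85, 54, 40), (134, 79, 50), (145, 87, 53), (145, 85, 53)]
198 [(38, 35, 34), (66, 61, 61), (170, 158, 155), (212, 197, 192), (207, 195, 188), (181, 170, 166), (145, 136, 134), (103, 98, 96), (55, 51, 52), (54, 43, 37), (115, 71, 44), (139, 83, 52), (145, 85, 52)]
199 [(75, 69, 65), (77, 72, 68), (124, 115, 112), (194, 182, 177), (213, 198, 192), (189, 177, 173), (153, 144, 139), (125, 119, 115), (81, 79, 77), (50, 45, 47), (91, 59, 45), (129, 79, 51), (141, 82, 49)]
200 [(129, 119, 107), (125, 110, 99), (127, 117, 106), (181, 169, 163), (211, 199, 193), (170, 163, 155), (126, 121, 116), (117, 111, 108), (98, 93, 93), (75, 71, 68), (102, 68, 54), (131, 76, 50), (140, 82, 53)]
201 [(161, 147, 131), (159, 145, 128)
[... 1015 characters left out ...]
0.00000000e+00 1.11022302e-16] 13.925 13.925
42 [194.04939915 165.79202361] [202.50043109 170.35445466] [np.float64(166.85), np.float64(167.38), np.float64(167.92), np.float64(168.46), np.float64(169.0), np.float64(169.54), np.float64(170.08), np.float64(170.62)]
43 [194.49942834 165.01239022] [202.95773532 169.56164389] [np.float64(165.82), np.float64(166.36), np.float64(166.9), np.float64(167.43), np.float64(167.97), np.float64(168.51), np.float64(169.05), np.float64(169.58)]
44 [194.96032645 164.23960194] [203.42588472 168.7756836 ] [np.float64(164.8), np.float64(165.33), np.float64(165.87), np.float64(166.4), np.float64(166.94), np.float64(167.48), np.float64(168.01), np.float64(168.55)]
```

```bash
python3 - <<'E'
from h import *
s=np.load('s.npy').astype(np.float32)
th=np.radians(-7.4);ex=np.array([np.cos(th),np.sin(th),0]);ey=np.array([-ex[1],ex[0],0]);O=np.array([.4713,-.1757,.045]);z=np.array([0,0,1.])
C=lambda a,y,r=.105:O+r*(ex*np.cos(np.radians(a))+z*np.sin(np.radians(a)))+y*ey
def prof(a,y):
    p0=np.array(proj("scene",C(a,y)));d=np.array(proj("scene",C(a,y+.01)))-p0;d/=np.linalg.norm(d);n=np.array([-d[1],d[0]])
    t=np.arange(-9,9.01,.5);m=(p0+t[:,None]*n).astype(np.float32)
    return t,cv2.remap(s,m[:,0].reshape(1,-1),m[:,1].reshape(1,-1),cv2.INTER_LINEAR)[0]
c=bot.get_calibration("scene")
D=lambda p:-(np.array(c["camera_from_world"])@np.append(p,1))[2]
for nm,y in(("knob",.060),("knob",.066),("knob",.072),("rod",-.068),("rod",-.063)):
    t,v=prof(43,y);print(nm,y,"mm/px",1000*D(C(43,y))/c["fx"]);print([(float(a),int(b[0]),int(b[2])) for a,b in zip(t,v)])
p=np.array(proj("scene",C(43,.066)));q=np.array(proj("scene",C(44,.066)));print("px/deg",q-p)
E
```

```text
knob 0.06 mm/px 1.8789216981647208
[(-9.0, 124, 51), (-8.5, 123, 50), (-8.0, 122, 49), (-7.5, 120, 49), (-7.0, 119, 46), (-6.5, 117, 43), (-6.0, 120, 51), (-5.5, 126, 66), (-5.0, 148, 101), (-4.5, 183, 151), (-4.0, 215, 193), (-3.5, 226, 209), (-3.0, 237, 222), (-2.5, 234, 220), (-2.0, 229, 214), (-1.5, 224, 206), (-1.0, 218, 198), (-0.5, 210, 191), (0.0, 201, 184), (0.5, 192, 175), (1.0, 180, 163), (1.5, 169, 152), (2.0, 157, 142), (2.5, 147, 133), (3.0, 137, 124), (3.5, 127, 115), (4.0, 114, 103), (4.5, 100, 91), (5.0, 87, 79), (5.5, 73, 68), (6.0, 65, 61), (6.5, 62, 58), (7.0, 59, 56), (7.5, 58, 56), (8.0, 63, 57), (8.5, 67, 57), (9.0, 74, 56)]
knob 0.066 mm/px 1.8722252069094385
[(-9.0, 125, 50), (-8.5, 123, 49), (-8.0, 122, 48), (-7.5, 120, 46), (-7.0, 117, 45), (-6.5, 116, 46), (-6.0, 129, 71), (-5.5, 148, 106), (-5.0, 178, 147), (-4.5, 207, 183), (-4.0, 225, 205), (-3.5, 227, 209), (-3.0, 228, 210), (-2.5, 219, 202), (-2.0, 214, 196), (-1.5, 209, 190), (-1.0, 202, 184), (-0.5, 198, 180), (0.0, 198, 179), (0.5, 197, 179), (1.0, 197, 179), (1.5, 190, 173), (2.0, 182, 166), (2.5,
[... 1528 characters left out ...]
67)]
rod -0.063 mm/px 2.016199768898007
[(-9.0, 123, 85), (-8.5, 135, 99), (-8.0, 142, 110), (-7.5, 147, 115), (-7.0, 149, 119), (-6.5, 152, 123), (-6.0, 155, 128), (-5.5, 157, 128), (-5.0, 158, 129), (-4.5, 160, 129), (-4.0, 159, 128), (-3.5, 155, 125), (-3.0, 147, 120), (-2.5, 153, 130), (-2.0, 170, 149), (-1.5, 189, 170), (-1.0, 203, 185), (-0.5, 208, 189), (0.0, 196, 179), (0.5, 188, 172), (1.0, 171, 157), (1.5, 153, 140), (2.0, 134, 124), (2.5, 113, 105), (3.0, 88, 82), (3.5, 63, 58), (4.0, 48, 41), (4.5, 62, 38), (5.0, 87, 40), (5.5, 112, 45), (6.0, 133, 49), (6.5, 143, 51), (7.0, 143, 52), (7.5, 133, 49), (8.0, 128, 46), (8.5, 131, 46), (9.0, 134, 47)]
px/deg [ 0.49846314 -0.84141323]
```

```bash
python3 - <<'E'
from h import *
s=cv2.cvtColor(cv2.imread('pics/scene0.png'),cv2.COLOR_BGR2RGB).astype(np.float32)
th=np.radians(-7.4);ex=np.array([np.cos(th),np.sin(th),0]);ey=np.array([-ex[1],ex[0],0]);O=np.array([.4713,-.1757,.045]);z=np.array([0,0,1.])
C=lambda a,y,r=.105:O+r*(ex*np.cos(np.radians(a))+z*np.sin(np.radians(a)))+y*ey
def prof(a,y):
    p0=np.array(proj("scene",C(a,y)));d=np.array(proj("scene",C(a,y+.01)))-p0;d/=np.linalg.norm(d);n=np.array([-d[1],d[0]])
    t=np.arange(-6,6.01,.5);m=(p0+t[:,None]*n).astype(np.float32)
    return t,cv2.remap(s,m[:,0].reshape(1,-1),m[:,1].reshape(1,-1),cv2.INTER_LINEAR)[0]
ys=(-.1,-.095,-.09,-.085,-.08,-.075,-.07)
for g in (ys[:3],ys[3:]):
    v=np.mean([prof(0,y)[1] for y in g],0);t=prof(0,g[0])[0];print(g);print([(float(a),int(b[0]),int(b[2])) for a,b in zip(t,v)])
g=(.066,.07);
for y in (.069,.072):
    v=prof(43,y)[1];print(y,[(float(a),int(b[0]),int(b[2])) for a,b in zip(t,v)])
E
```

```text
(-0.1, -0.095, -0.09)
[(-6.0, 143, 52), (-5.5, 143, 51), (-5.0, 142, 48), (-4.5, 142, 49), (-4.0, 144, 57), (-3.5, 154, 81), (-3.0, 178, 129), (-2.5, 204, 172), (-2.0, 220, 195), (-1.5, 225, 203), (-1.0, 215, 195), (-0.5, 196, 179), (0.0, 174, 161), (0.5, 153, 140), (1.0, 133, 118), (1.5, 124, 94), (2.0, 121, 71), (2.5, 125, 55), (3.0, 132, 49), (3.5, 136, 48), (4.0, 138, 49), (4.5, 139, 50), (5.0, 139, 52), (5.5, 138, 52), (6.0, 134, 48)]
(-0.085, -0.08, -0.075, -0.07)
[(-6.0, 144, 52), (-5.5, 142, 49), (-5.0, 140, 47), (-4.5, 139, 47), (-4.0, 141, 56), (-3.5, 154, 86), (-3.0, 176, 128), (-2.5, 201, 170), (-2.0, 220, 198), (-1.5, 223, 205), (-1.0, 216, 198), (-0.5, 202, 185), (0.0, 181, 166), (0.5, 159, 145), (1.0, 139, 122), (1.5, 125, 97), (2.0, 121, 74), (2.5, 126, 57), (3.0, 131, 48), (3.5, 135, 47), (4.0, 138, 49), (4.5, 139, 50), (5.0, 136, 50), (5.5, 134, 49), (6.0, 133, 49)]
0.069 [(-6.0, 127, 64), (-5.5, 149, 102), (-5.0, 179, 149), (-4.5, 195, 174), (-4.0, 199, 180), (-3.5, 198, 181), (-3.0, 194, 177), (-2.5, 189, 172), (-2.0, 187, 170), (-1.5, 184, 167), (-1.0, 183, 167), (-0.5, 183, 168), (0.0, 184, 168), (0.5, 183, 167), (1.0, 181, 165), (1.5, 184, 169), (2.0, 186, 171), (2.5, 187, 169), (3.0, 186, 167), (3.5, 177, 159), (4.0, 162, 145), (4.5, 150, 136), (5.0, 147, 139), (5.5, 156, 154), (6.0, 176, 177)]
0.072 [(-6.0, 134, 74), (-5.5, 148, 105), (-5.0, 167, 137), (-4.5, 181, 160), (-4.0, 188, 172), (-3.5, 188, 174), (-3.0, 186, 172), (-2.5, 183, 168), (-2.0, 181, 165), (-1.5, 182, 165), (-1.0, 183, 166), (-0.5, 183, 167), (0.0, 183, 168), (0.5, 182, 167), (1.0, 179, 164), (1.5, 179, 165), (2.0, 182, 167), (2.5, 184, 168), (3.0, 183, 166), (3.5, 180, 163), (4.0, 177, 160), (4.5, 170, 154), (5.0, 166, 154), (5.5, 175, 169), (6.0, 188, 187)]
```

```bash
python3 - <<'E'
from h import *
s1=np.load('s.npy').astype(np.float32);s0=cv2.cvtColor(cv2.imread('pics/scene0.png'),cv2.COLOR_BGR2RGB).astype(np.float32)
th=np.radians(-7.4);ex=np.array([np.cos(th),np.sin(th),0]);ey=np.array([-ex[1],ex[0],0]);O=np.array([.4713,-.1757,.045]);z=np.array([0,0,1.])
C=lambda a,y,r=.105:O+r*(ex*np.cos(np.radians(a))+z*np.sin(np.radians(a)))+y*ey
p0=np.array(proj("scene",C(43,.07,0)));p1=np.array(proj("scene",C(43,.07,.105)));y1=np.array(proj("scene",C(43,-.1,0)))
print("pivot,knob px",p0,p1,"arm dir",(p1-p0)/np.linalg.norm(p1-p0),"y dir",(p0-y1)/np.linalg.norm(p0-y1))
d=(p1-p0)/np.linalg.norm(p1-p0);n=np.array([-d[1],d[0]]); n=n if n[1]>0 else -n
t=np.arange(-7,7.01,.5)
for nm,s in(("now",s1),):
  for r in(0,.015,.03,.045,.06,.075,.105):
    p=np.array(proj("scene",C(43,.072,r)));m=(p+t[:,None]*n).astype(np.float32)
    v=cv2.remap(s,m[:,0].reshape(1,-1),m[:,1].reshape(1,-1),1)[0]
    print(nm,r,np.round(p,1),[int(b[2]) for b in v])
a=np.array(proj("scene",C(44,.072,.105)))-np.array(proj("scene",C(43,.072,.105)));print("n px/deg at knob",a@n)
# mirror band now, along y-dir normal, averaged
for y in(-.03,-.01,.01,.03):
    p=np.array(proj("scene",C(43,y,.116)));e=np.array(proj("scene",C(43,y+.01,.116)))-p;e/=np.linalg.norm(e);k=np.array([-e[1],e[0]])
    m=(p+t[:,None]*k).astype(np.float32);v=cv2.remap(s1,m[:,0].reshape(1,-1),m[:,1].reshape(1,-1),1)[0]
    f=lambda r,h,A:float(np.round((np.array(proj("scene",C(A,y,r)+h*(np.cos(np.radians(A))*z-np.sin(np.radians(A))*ex)))-p)@k,2))
    print("band",y,[(int(b[0]),int(b[2])) for b in v]);
for A in(41,42,43,44): print(A,"edge top/bot",f(.116,.0025,A),f(.116,-.0025,A),"hinge end",f(.006,-.0025,A))
E
```

```text
pivot,knob px [272.21286161 209.82591396] [239.82352377 189.38970448] arm dir [-0.84572712 -0.53361562] y dir [0.87879563 0.47719832]
now 0 [272.9 210.2] [85, 82, 79, 85, 97, 120, 141, 156, 164, 168, 168, 168, 168, 168, 169, 169, 170, 170, 168, 162, 145, 122, 92, 69, 63, 61, 63, 66, 68]
now 0.015 [268.5 207.5] [164, 151, 131, 115, 107, 100, 98, 119, 139, 153, 164, 170, 172, 172, 171, 171, 168, 158, 135, 106, 73, 62, 53, 51, 56, 66, 78, 90, 118]
now 0.03 [264.1 204.7] [67, 68, 72, 81, 88, 95, 104, 117, 132, 150, 164, 169, 171, 171, 171, 169, 166, 161, 162, 172, 193, 213, 226, 224, 222, 220, 219, 219, 218]
now 0.045 [259.6 201.8] [235, 237, 239, 230, 211, 193, 173, 152, 152, 154, 156, 164, 168, 168, 170, 170, 168, 163, 153, 147, 167, 196, 214, 220, 223, 221, 219, 219, 219]
now 0.06 [255.  198.9] [223, 225, 232, 234, 233, 233, 233, 232, 219, 201, 183, 172, 166, 167, 169, 169, 168, 163, 151, 141, 159, 187, 209, 220, 222, 220, 218, 218, 218]
now 0.075 [250.3 195.9] [51, 51, 51, 51, 51, 50, 53, 60, 95, 131, 154, 165, 170, 171, 171, 170, 168, 162, 151, 141, 154, 176, 202, 220, 225, 221, 217
[... 987 characters left out ...]
48), (128, 50), (128, 62), (126, 76), (117, 87), (105, 93), (91, 89), (77, 78), (68, 67), (78, 59), (97, 53), (118, 51), (134, 51), (140, 51), (141, 51), (142, 51), (142, 52), (144, 54), (145, 56), (145, 56)]
band 0.03 [(133, 50), (131, 50), (130, 50), (128, 49), (128, 49), (127, 50), (127, 49), (128, 48), (128, 47), (127, 47), (130, 53), (134, 63), (130, 76), (120, 86), (106, 90), (90, 85), (77, 79), (70, 68), (68, 57), (84, 52), (109, 50), (129, 51), (139, 52), (144, 53), (144, 53), (144, 53), (145, 55), (146, 57), (146, 57)]
41 edge top/bot 0.82 3.45 hinge end 4.09
42 edge top/bot -0.25 2.39 hinge end 4.04
43 edge top/bot -1.32 1.32 hinge end 3.99
44 edge top/bot -2.38 0.25 hinge end 3.94
```

The rod's image offset, level versus raised, puts the mirror at about 41.6°. The rod rolled on a pad by about 3.7 mm, which also explains the 7 N side force. The pointer, measured pivot to knob in the same view, stands at about 42.6°. I'll raise the mirror by about 1°.

Call:
move_arm --pt "-0.02 0 0.08" --pt "-0.02 0 0.08" --pt "0 0 0" --pt "0 0 0" --pt "0 0 0" --yaw '[0,0,0,0,0]'

```text
clock: 14.55
position: [0.5371, -0.267, 0.2901]
ee_rot: [0.752, 0.659, 0.001, 0.001]
wrist_force: [5.3, 1.3, 1.8]
gripper_width: 0.0092
gripper_force: 20.0
```

```bash
cat > chk.py <<'E'
from h import *
s1=np.load('s.npy').astype(np.float32);s2=np.mean([grab("scene").astype(np.float32) for _ in range(4)],0);np.save('s2.npy',s2)
s0=cv2.cvtColor(cv2.imread('pics/scene0.png'),cv2.COLOR_BGR2RGB).astype(np.float32)
th=np.radians(-7.4);ex=np.array([np.cos(th),np.sin(th),0]);ey=np.array([-ex[1],ex[0],0]);O=np.array([.4713,-.1757,.045]);z=np.array([0,0,1.])
C=lambda a,y,r=.105:O+r*(ex*np.cos(np.radians(a))+z*np.sin(np.radians(a)))+y*ey
t=np.arange(-7,5,.1)
def edge(s,a,y,r,lev,ch=2):
    p=np.array(proj("scene",C(a,y,r)));e=np.array(proj("scene",C(a,y+.01,r)))-p;e/=np.linalg.norm(e);k=np.array([-e[1],e[0]])
    m=(p+t[:,None]*k).astype(np.float32);v=cv2.remap(s,m[:,0].reshape(1,-1),m[:,1].reshape(1,-1),1)[0][:,ch]
    return v
def up(v,lev,lo=-5): # rising edge nearest below the peak in the rod
    i=np.argmax(np.where((t>-3.5)&(t<2),v,0)); 
    while i>0 and v[i]>lev:i-=1
    return round(float(t[i]),2)
ys=(-.072,-.076,-.08)
for nm,s,a in(("level",s0,0),("now1",s1,43),("now2",s2,43)):
    print(nm,"rod upper edge",[up(edge(s,a,y,.105,0),125) for y in ys])
for nm,s in(("1",s1),("2",s2)):
    print("edge upper",nm,[round(float(t[np.argmax((edge(s,43,y,.116,0)>70)&(t>-3.5))]),2) for y in(-.02,-.01,0,.01,.02,.03)],"knob upper",[round(float(t[np.argmax((edge(s,43,y,.105,0)>112)&(t>-6.5))]),2) for y in(.066,.07,.072)])
o=bot.observe();print(o["position"],o["wrist_force"],o["gripper_width"],o["clock"])
E
python3 chk.py
```

```text
level rod upper edge [-3.0, -3.2, -3.1]
now1 rod upper edge [-1.9, -1.9, -1.7]
now2 rod upper edge [-2.8, -2.6, -2.6]
edge upper 1 [-1.0, -1.3, -1.4, -1.2, -1.0, -1.2] knob upper [-5.4, -5.4, -5.4]
edge upper 2 [-2.0, -2.2, -1.9, -1.4, -1.9, -2.1] knob upper [-5.4, -5.4, -5.4]
[ 0.53710553 -0.26701811  0.29007776] [5.3870045  1.03807218 2.59007492] 0.009549187401973542 14.75
```

The mirror now reads within about 0.3° of the pointer by both comparisons, and the knob hasn't moved. Handing the job in.

```bash
python3 -c "
from station import bot
print(bot.close_job())"
```

```text
the job is handed in; nothing more can be done
None
```

The molar die is upright and home in the stand's socket and released; the mirror is held at about 42.5–43°, which matches the pointer to roughly half a degree by my camera measurements; the job is handed in at about 15 s of the 61 s, and no verdict was returned.

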